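Tuck the jar case's flap

TASK

Close the wooden gem jar case: with a fingertip push its white flap over from outside until it lies flat on the case, keep it down while you push on its blue rib so that the orange tongue slides well beneath the metal retaining lip, then let go and leave it tucked. Only push and press: do not pinch the flap or touch its grey lining, do not lift or move the jars out of their wells, and leave the other things on the table where they are.

Things in the scene. Friction and masses are not known exactly. Their poses are not given: they have to be found in the camera images.
- jar_case: Flat wooden jar case fixed to the table, 150 (x) x 130 (y) x 30 mm high. Origin: centre of its underside; +x from the retaining lip to the hinge, +y along the hinge line, +z up. Hinge pin at x = 60, z = 36 mm when the carriage is at 0, in slotted metal cheeks at y = +-60 mm (x = 24 to 74, top z = 44 mm). Three jar wells in a row along y at x = 0.
- flap (a joint): Flap angle, rad: 0 = folded flat over the case (stop; panel mid-plane at z = 36 mm in the case frame), 1.57 = upright, 2.0 = leaning back away from the lip. White panel 112 mm wide, 4 mm thick; pin to tongue edge 100 mm. A weak spring: let go flat but not tucked, it rises to about 1 rad; 1 to 2 N at mid-flap folds it.
- hinge_carriage (a joint): How far the hinge pin, with the flap, has slid in its slots towards the lip (case -x), m: 0 = back, 0.022 = fully forward (stop). About 6 N moves it; it stays where left. Flap flat: tongue edge at case x = -40 mm when back (clear of the lip), -62 mm when fully forward (10 mm beneath the plate). Tongue and lip collide.
- flap_lining: Grey felt lining, 2 mm thick, over the whole inner face of the flap and tongue (the face towards the jars). Must not be touched by the fingers. Origin on the hinge pin; axes as the flap's: when folded flat they are parallel to the jar case's, and -x runs from pin to tongue.
- flap_edge (a point): Middle of the free edge of the orange tongue on the end of the flap, mid-thickness (tongue 64 mm wide, 4 mm thick).
- rib_mid (a point): Middle of the blue thumb rib on the flap's outer face (uppermost when folded), for a fingertip to push against: 44 mm wide, 7 mm thick, 8.5 mm proud, centred 70 mm from the pin. This point is 6 mm off the panel's mid-plane.
- lip_edge (a point): Middle of the inner lower edge of the aluminium lip plate: case x = -52, y = 0, z = 42 mm; the tongue goes below and beyond it. Plate 90 mm wide, case x = -75 to -52, z = 42 to 47 mm; upright at its outer end from x = -66 mm; a sloped lead-in rises from x = -52 to z = 50 mm at x = -44 mm.
- jar_green_mid (a point): Centre of the small black gem jar with a clear top and a green stone, 33 mm across, 22 mm high, loose in a well of the case (its top is at z = 28 mm in the case frame, 4 mm below the folded flap's lining).
- jar_blue_mid (a point): Centre of the small black gem jar with a clear top and a blue stone, 33 mm across, 22 mm high, loose in a well of the case (its top is at z = 28 mm in the case frame, 4 mm below the folded flap's lining).
- jar_peach_mid (a point): Centre of the small black gem jar with a clear top and a peach stone, 33 mm across, 22 mm high, loose in a well of the case (its top is at z = 28 mm in the case frame, 4 mm below the folded flap's lining).
- stone_green: Bystander: round green palm stone, 48 mm across, 20 mm high, lying loose on the table. Origin: centre of its underside.
- stone_pink: Bystander: pink palm stone, 46x33x21 mm, lying loose on the table. Origin: centre of its underside.
- loupe: Bystander: folding loupe, 25x45x14 mm, lying loose on the table. Origin: centre of its underside.
- calculator: Bystander: grey desk calculator, 138x82x20 mm, lying loose on the table. Origin: centre of its underside.
Not all that is in view belongs to the job. Leave any purple or turquoise look-alike of the part that bears jar_green_mid alone.

How it is judged:
By the outcome, as a careful person would: the job done as asked, in the order asked, and still so for the second after the job is handed in, with the robot touching nothing.
It also fails if it takes over 40 s, if anything falls off the work surface, if the arm or the gripper's body presses on something with over 40 N, if the wrist force passes 120 N, or if a joint passes its speed limit or range.

ROBOT

A 6-joint arm with a two-finger parallel gripper is mounted at the origin on the work surface; the furniture and walls round the work are solid. World frame = base frame: x ahead of the robot, y to its left, z up, the work surface at z = 0. Lengths are in m, angles in rad, forces in N, time in s.
With the tool pointing down it reaches from about 0.275 to 0.825 m from the base axis. Payload 5.2 kg.
Tool frame: the origin (TCP) lies midway between the tips of the shut fingers; the grasp point (between the pads) lies 19 mm behind it; y points along the fingers, z is the direction in which the jaws open and shut, and the axes are right-handed (so a half turn about y gives the same grasp; the last joint's range is limited). The gripper opens to 93 mm and grips with 3 to 60 N. Pads are 15 mm wide; open, the fingers measure 128 mm over their backs; the gripper's body (75 mm by 188 mm) begins 65 mm behind the grasp point.
Start: joints at [1.104, 0.259, 1.535, -0, 1.348, -0.203], TCP at [0.143, 0.531, 0.219] pointing down, gripper open.
Joint ranges: [-3.14, 3.14], [-0.91, 2.08], [0.19, 2.58], [-1.22, 4.36], [0.22, 2.71], [-3.12, 3.12]. Speed limits (rad/s): [2.57, 2.57, 3.14, 3.14, 3.14, 3.14].

INTERFACE

Orientations are given as a unit quaternion [x, y, z, w].
In Python, from station import r, imaging gives the robot as it stands.
- The arm moves only by the tool apply_moves, never from a script. Its argument "moves" is a list of rows, each an object with "grip": the gripper command: -1 is fully open, 1 is shut, values between are in proportion; "travel": the shift along the world's x, y, z in cm, a list of three; "rot": the turn, a rotation vector about the world's x, y, z in degrees, a list of three. In form: [{"grip": grip, "travel": [x, y, z], "rot": [wx, wy, wz]}, ...]. A call has 1 to 10 rows; each row is the pose to reach, as a shift and turn from the pose commanded when the call began; what a row does not reach only later rows make up. A row lasts 1/12 s, in which the tool goes at most 41.7 mm and 7.16 degrees, less where a joint would pass 70% of its speed; a pose out of reach is approached as far as the arm can. A call with a gripper value outside its range is refused whole. The fingers move at their own pace and stop on an object; "grip_force" is the grip in N (left out, the last holds). Time passes only in rows, so rows that repeat a pose let the fingers close. It gives the time, the measured TCP pose, the force and the opening at its end, in the units of the state.
- r.get_state(): the state, without advancing time (a new reading comes with each control period).
- imaging.read_camera(name): name is "scene" or "top" or "wrist"; returns the picture (420x560x3 uint8, red, green, blue); there is no depth.
- imaging.camera_params(name): a dict with "fov_y" (degrees; the focal length in pixels is half the picture's height over the tangent of half this angle, whatever the lens; pixels are square), "cx", "cy" (the principal point, pixels), "k1" (the pictures are not rectified: a ray, as slopes to the right and down, at radius r is drawn at 1 + k1 r^2 times it, then the intrinsics apply), "xyz" and "rotation" of the camera in the world. Camera axes: x right, y down, z forward; pixel columns grow to the right and rows downward; lengths in m; the calibration is good to about 2 mm. A picture is of the moment at which its call begins: read the wrist's pose just before it. camera_params takes no time and is no camera call; for the wrist camera it gives the pose at the moment of the call.
- r.sign_off(): hands the job in, once; it reports no verdict.
The state is a dict: "t": time; "joint_pos": joint angles; "dq": joint speeds; "effort": joint torques, N m; "tcp_pos": TCP position; "eef_rot": TCP orientation; "ft_force": force on the tool from outside, world axes, zero at the start; "moment": the same for the moment, N m; "grip_width": opening from 0.0 (shut) to 1.0 (fully open).
Only numpy, scipy, OpenCV 4.12 (cv2) and the standard library are available. Lean on these libraries where they do the work, as an engineer would, in place of code of your own. Each camera call takes 0.05 s, during which the arm holds its last target.

## Working session

There is one attempt and no reset: what is moved stays moved. The work goes in short steps, Python scripts to look and compute and a tool call to move; the robot and the scene stay as the last step left them, time stands still between calls to the robot, and variables do not carry over. Pictures are saved under pics/ and viewed, and the job is handed in when it is done.

Besides the shell and the picture viewer there is one more tool, called after ">>>" by a JSON object that holds its "fn" and its "kwargs", one argument or row to a line. apply_moves: Moves the arm, as the interface text tells. Its arguments: {"type":"object","properties":{"moves":{"type":"array","items":{"type":"object","properties":{"grip":{"type":"number"},"travel":{"type":"array","items":{"type":"number"}},"rot":{"type":"array","items":{"type":"number"}}}}},"grip_force":{"type":"number"}},"required":["moves"]}

```bash
mkdir -p pics; ls; cat > h.py <<'E'
import numpy as np, cv2, json
from station import r, imaging
def snap(name,tag):
    p=imaging.camera_params(name); im=np.asarray(imaging.read_camera(name))
    cv2.imwrite(f'pics/{tag}.png',im[:,:,::-1]); 
    np.save(f'pics/{tag}.npy',im); json.dump({k:np.asarray(v).tolist() for k,v in p.items()},open(f'pics/{tag}.json','w'))
    return im,p
def load(tag):
    return np.load(f'pics/{tag}.npy'), json.load(open(f'pics/{tag}.json'))
def ray(p,u,v):
    f=210/np.tan(np.radians(p['fov_y'])/2)
    d=np.array([(u-p['cx'])/f,(v-p['cy'])/f]); s=d.copy()
    for _ in range(30): s=d/(1+p['k1']*(s@s))
    R=np.asarray(p['rotation'])
    return np.asarray(p['xyz']), R@np.array([s[0],s[1],1.])
def onz(p,u,v,z):
    o,d=ray(p,u,v); return o+d*(z-o[2])/d[2]
def tri(p1,a,p2,b):
    o1,d1=ray(p1,*a);o2,d2=ray(p2,*b)
    t=np.linalg.lstsq(np.c_[d1,-d2],o2-o1,rcond=None)[0]
    A=o1+t[0]*d1;B=o2+t[1]*d2
    return (A+B)/2,np.linalg.norm(A-B)
def proj(p,P):
    R=np.asarray(p['rotation']);c=R.T@(np.asarray(P)-np.asarray(p['xyz']))
    s=c[:2]/c[2]; s=s*(1+p['k1']*(s@s)); f=210/np.tan(np.radians(p['fov_y'])/2)
    return s*f+np.array([p['cx'],p['cy']])
E
python3 - <<'E'
from h import *
print(r.get_state())
for n in ['scene','top','wrist']:
    im,p=snap(n,n+'0'); print(n,p)
E
```

```text
pics
{'t': 0.0, 'joint_pos': array([ 1.10421774e+00,  2.59360139e-01,  1.53607130e+00, -2.00787574e-05,
        1.34798764e+00, -2.02773438e-01]), 'dq': array([-0.00084699,  0.00053614, -0.00065276,  0.00057277,  0.00091169,
       -0.00196252]), 'effort': array([-1.31593075e-03, -4.37303209e+01, -2.84000391e+01,  7.17063434e-02,
        4.16610134e-02, -1.61918206e-04]), 'tcp_pos': array([0.14313772, 0.53048754, 0.21781321]), 'eef_rot': array([ 0.70157657, -0.09320295,  0.09279182, -0.7003522 ]), 'ft_force': array([-0.64716083, -0.15330577,  0.0097108 ]), 'moment': array([-0.00376976,  0.00119297, -0.02172261]), 'grip_width': 0.9988914877447946}
scene {'fov_y': 47.08952108770961, 'cx': 279.69670162993805, 'cy': 206.4538803791813, 'k1': 0.016495013138149595, 'xyz': array([-0.18834489,  0.48132907,  0.65740828]), 'rotation': array([-0.3766444 ,  0.80721458, -0.40682309,  0.20257982])}
top {'fov_y': 44.81989585427175, 'cx': 280.14279746116705, 'cy': 208.98448428271138, 'k1': 0.05313461938448327, 'xyz': array([ 0.27620589, -0.0372986 ,  1.12744398]), 'rotation': array([-0.69848127,  0.70949478, -0.06809787,  0.06406056])}
wrist {'fov_y': 58.75649280869725, 'cx': 277.2221783582478, 'cy': 205.34727321115344, 'k1': -0.05731142730517535, 'xyz': array([0.06495313, 0.55156117, 0.38391347]), 'rotation': array([0.78497297, 0.60183682, 0.0887707 , 0.11717358])}
```

```bash
python3 - <<'E'
s=open('h.py').read()
s=s.replace("np.asarray(p['rotation'])","Rot.from_quat(p['rotation']).as_matrix()").replace("import numpy as np","from scipy.spatial.transform import Rotation as Rot\nimport numpy as np",1)
open('h.py','w').write(s)
E
```

```text
(no output)
```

View pics/scene0.png

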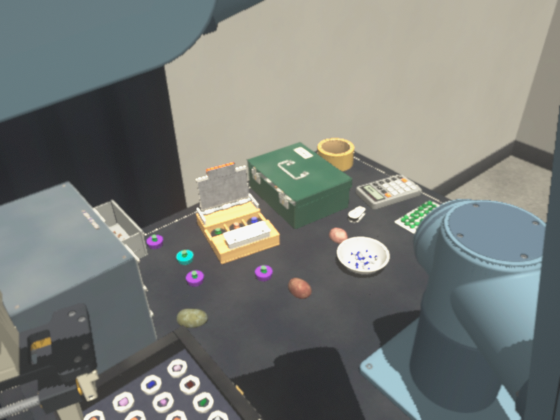

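View pics/top0.png

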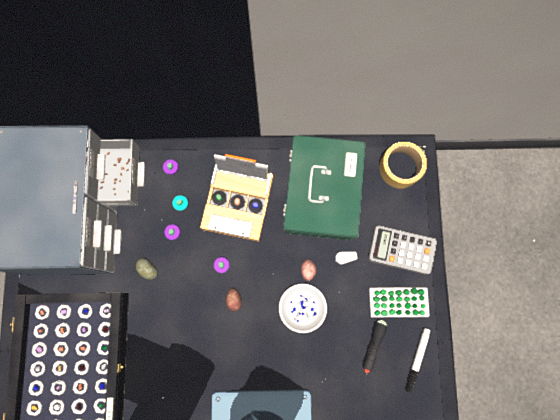

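View pics/wrist0.png

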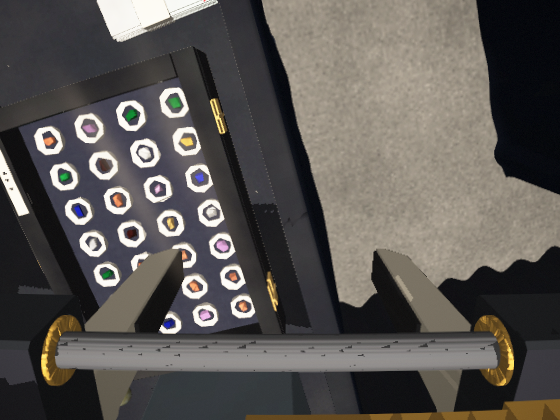

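```bash
python3 - <<'E'
from h import *
im,p=load('top0'); c=im[130:260,180:300,::-1]; cv2.imwrite('pics/tz.png',cv2.resize(c,None,fx=4.5,fy=4.5,interpolation=cv2.INTER_CUBIC))
im,p=load('scene0'); c=im[140:280,160:300,::-1]; cv2.imwrite('pics/sz.png',cv2.resize(c,None,fx=4.2,fy=4.2,interpolation=cv2.INTER_CUBIC))
E
```

```text
(no output)
```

View pics/tz.png

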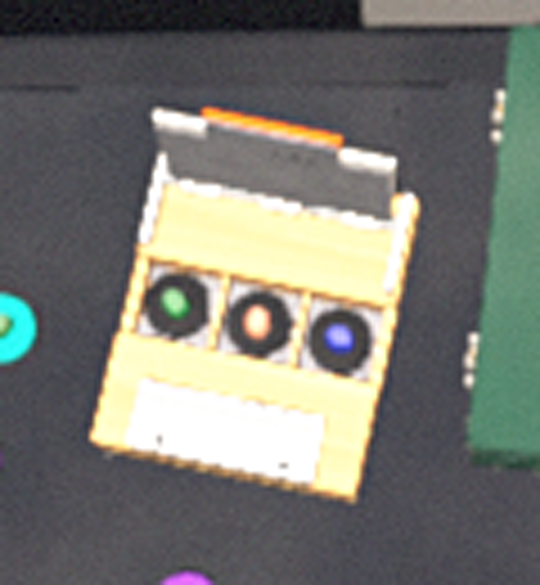

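View pics/sz.png

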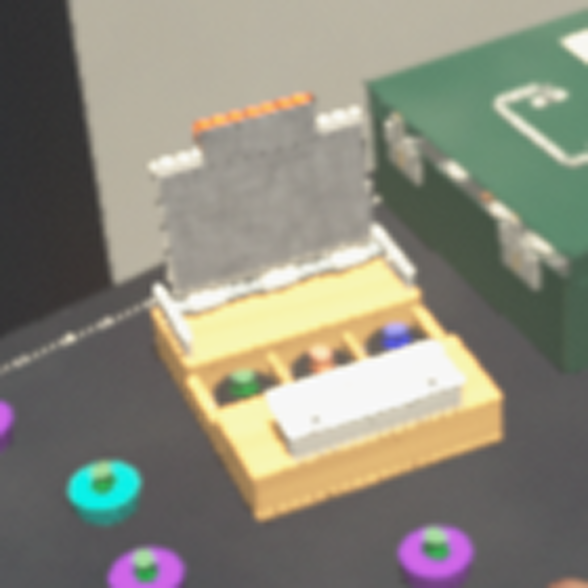

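```bash
python3 - <<'E'
from h import *
_,pt=load('top0');_,ps=load('scene0')
T=lambda a,b:(180+a/4.5,130+b/4.5); S=lambda a,b:(160+a/4.2,140+b/4.2)
# jar stones
for n,a,b in [('g',(175,303),(244,380)),('p',(257,322),(321,356)),('b',(340,337),(396,333)),
  ('tongL',(203,110),(195,128)),('tongR',(341,140),(313,97)),('panL',(155,118),(152,165)),('panR',(397,162),(360,115)),
  ('FLtop',(95,430),(258,487)),('FRtop',(357,485),(502,400)),('FLbot',(93,441),(260,520)),('FRbot',(356,500),(503,438)),
  ('lipFR',(322,415),(462,362))]:
    P,e=tri(pt,T(*a),ps,S(*b)); print(n,P.round(4),round(e,4))
E
```

```text
g [0.5134 0.0898 0.0243] 0.0002
p [0.5033 0.0496 0.0249] 0.0005
b [0.4951 0.0087 0.0239] 0.0003
tongL [0.5784 0.0646 0.1319] 0.0015
tongR [0.5638 0.0029 0.1319] 0.0007
panL [0.5796 0.0888 0.1195] 0.0012
panR [ 0.5585 -0.0216  0.1138] 0.0
FLtop [0.4503 0.1272 0.018 ] 0.0047
FRtop [4.214e-01 2.000e-04 2.070e-02] 0.0027
FLbot [0.4472 0.1304 0.001 ] 0.0054
FRbot [ 4.174e-01  2.200e-03 -4.000e-04] 0.0008
lipFR [0.449  0.0115 0.0353] 0.0161
```

```bash
python3 - <<'E'
from h import *
_,pt=load('top0');_,ps=load('scene0')
for n,a,b in [('boxNL',(286,235),(297,222)),('boxFL',(292,138),(249,159)),('boxNR',(360,238),(350,183)),('jarcan',(404,145),(336,140)),('cabNR',(91,272),(130,243)),('cabFR',(93,127),(66,183))]:
    P,e=tri(pt,a,ps,b); print(n,P.round(4),round(e,4))
print(onz(pt,283,235,0),onz(pt,262,137,0.0),onz(pt,100,205,0.2),onz(pt,140,205,0.05),onz(pt,90,272,.2))
s=r.get_state(); print(Rot.from_quat(s['eef_rot']).as_matrix().round(3))
E
```

```text
boxNL [ 0.4279 -0.0566  0.0225] 0.0017
boxFL [ 0.6257 -0.0747  0.0852] 0.0054
boxNR [ 0.4166 -0.209   0.0622] 0.0091
jarcan [ 0.6071 -0.328   0.0541] 0.0286
cabNR [0.3494 0.3073 0.2126] 0.0319
cabFR [0.6238 0.3187 0.1857] 0.012
[ 0.43050274 -0.05091909  0.        ] [ 0.65970473 -0.00626217  0.        ] [0.46433163 0.28752969 0.2       ] [0.49349243 0.25537226 0.05      ] [0.34195292 0.29891696 0.2       ]
[[ 0.965 -0.001  0.261]
 [-0.261 -0.001  0.965]
 [-0.    -1.    -0.001]]
```

>>> {"fn": "apply_moves", "kwargs": {
  "moves": [
    {"grip": 1, "travel": [2, -6, 4], "rot": [0, 0, 1]},
    {"grip": 1, "travel": [4, -12, 7], "rot": [0, 0, 2.1]},
    {"grip": 1, "travel": [6, -18, 10], "rot": [0, 0, 2.1]},
    {"grip": 1, "travel": [6, -18, 10], "rot": [0, 0, 2.1]},
    {"grip": 1, "travel": [6, -18, 10], "rot": [0, 0, 2.1]},
    {"grip": 1, "travel": [8, -21, 10], "rot": [0, 0, 2.1]},
    {"grip": 1, "travel": [10, -24, 10], "rot": [0, 0, 2.1]},
    {"grip": 1, "travel": [12, -28, 10], "rot": [0, 0, 2.1]},
    {"grip": 1, "travel": [14, -31, 10], "rot": [0, 0, 2.1]},
    {"grip": 1, "travel": [16, -35, 10], "rot": [0, 0, 2.1]}
  ]
}}

```text
t: 0.98
tcp_pos: [0.3025, 0.1823, 0.3188]
eef_rot: [-0.702, 0.08, -0.08, 0.703]
ft_force: [1.4, 0.6, 0.2]
grip_width: 0.33
```

>>> {"fn": "apply_moves", "kwargs": {
  "moves": [
    {"grip": 1, "travel": [2, -3.2, 0], "rot": [0, 0, 0]},
    {"grip": 1, "travel": [4, -6.4, 0], "rot": [0, 0, 0]},
    {"grip": 1, "travel": [6, -9.6, 0], "rot": [0, 0, 0]},
    {"grip": 1, "travel": [8, -12.8, 0], "rot": [0, 0, 0]},
    {"grip": 1, "travel": [8, -12.8, 0], "rot": [0, 0, 0]},
    {"grip": 1, "travel": [8, -12.8, 0], "rot": [0, 0, 0]}
  ]
}}

```text
t: 1.48
tcp_pos: [0.3825, 0.0541, 0.3181]
eef_rot: [-0.702, 0.082, -0.081, 0.702]
ft_force: [-0.4, 0.4, -0.6]
grip_width: 0.007
```

```bash
python3 - <<'E'
from h import *
s=r.get_state();print(s['tcp_pos'],s['grip_width'],s['ft_force'])
im,p=snap('wrist','w1'); print(p['xyz'])
snap('top','t1')
E
```

```text
[0.38247145 0.05411707 0.31809606] 0.00674019306129469 [-0.36422508  0.37371859 -0.56533302]
[0.30376383 0.0723338  0.48419668]
```

View pics/w1.png

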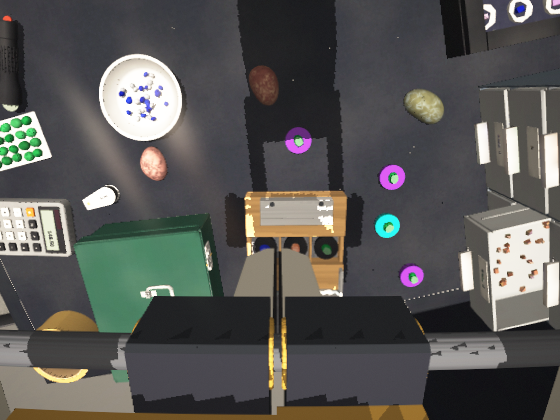

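```bash
python3 - <<'E'
from h import *
im,p=load('w1'); c=im[180:270,235:360,::-1]; cv2.imwrite('pics/wz.png',cv2.resize(c,None,fx=6,fy=6,interpolation=cv2.INTER_CUBIC))
th=np.radians(-13); O=np.array([.5045,.0495])
ex=np.array([np.cos(th),np.sin(th)]);ey=np.array([-ex[1],ex[0]])
for n,u,v,z in [('FLt',346.5,192,.03),('FRt',246,192,.03)]:
    P=onz(p,u,v,z); q=P[:2]-O; print(n,P.round(4),q@ex,q@ey)
for n,P in [('FL',(-.075,.065,.03)),('FR',(-.075,-.065,.03)),('FL0',(-.075,.065,.0)),('FR0',(-.075,-.065,.0)),('lipL',(-.075,.045,.047)),('lipR',(-.075,-.045,.047)),('llL',(-.044,.045,.05)),('llR',(-.044,-.045,.05))]:
    print(n,(proj(p,[*(O+P[0]*ex+P[1]*ey),P[2]])-[235,180])*6)
E
```

```text
FLt [0.4404 0.1299 0.03  ] -0.08056039473599916 0.06389742425745616
FRt [0.4114 0.0066 0.03  ] -0.08103764953248417 -0.06277449113294534
FL [672.91557147  97.4899673 ]
FR [56.2461157  99.77395522]
FL0 [648.89413329  61.78701086]
FR0 [67.58970361 63.90632152]
lipL [589.91838666 120.06575028]
lipR [147.48858806 121.72269987]
llL [586.02504432 268.58976543]
llR [149.50900163 270.35657169]
```

View pics/wz.png

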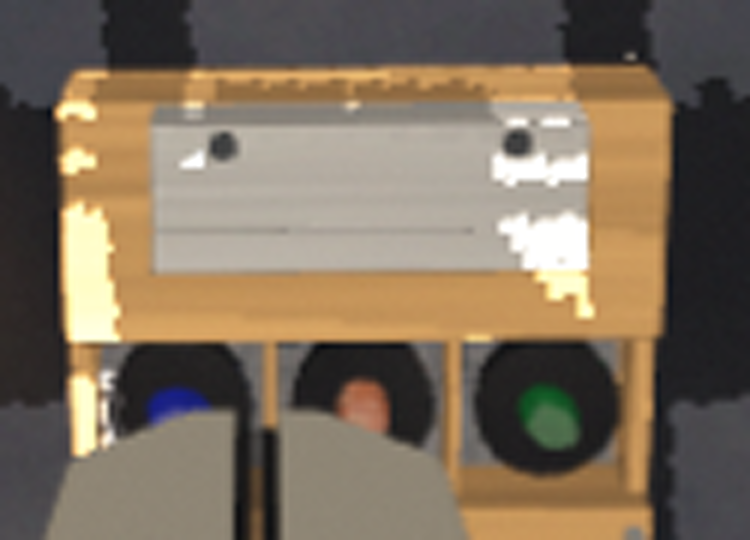

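>>> {"fn": "apply_moves", "kwargs": {
  "moves": [
    {"grip": 1, "travel": [3.7, -0.4, 0]},
    {"grip": 1, "travel": [7.4, -0.9, 0]},
    {"grip": 1, "travel": [11.1, -1.4, 0]},
    {"grip": 1, "travel": [14.8, -1.8, 0]},
    {"grip": 1, "travel": [18.4, -2.2, 0]},
    {"grip": 1, "travel": [21.9, -2.7, 0]},
    {"grip": 1, "travel": [21.9, -2.7, -4]},
    {"grip": 1, "travel": [21.9, -2.7, -8]},
    {"grip": 1, "travel": [21.9, -2.7, -12]},
    {"grip": 1, "travel": [21.9, -2.7, -14]}
  ]
}}

```text
$.moves[0]: bad value
```

```bash
python3 - <<'E'
from h import *
s=r.get_state();print(s['tcp_pos'],s['grip_width'],s['ft_force'])
im,p=snap('scene','s2');c=im[100:280,140:340,::-1]; cv2.imwrite('pics/s2z.png',cv2.resize(c,None,fx=3.3,fy=3.3,interpolation=cv2.INTER_CUBIC))
im,p=snap('wrist','w2')
E
```

```text
[0.38150131 0.05610501 0.31837755] 0.0058616388707999675 [ 0.12883167 -0.34144523  0.0208149 ]
```

View pics/s2z.png

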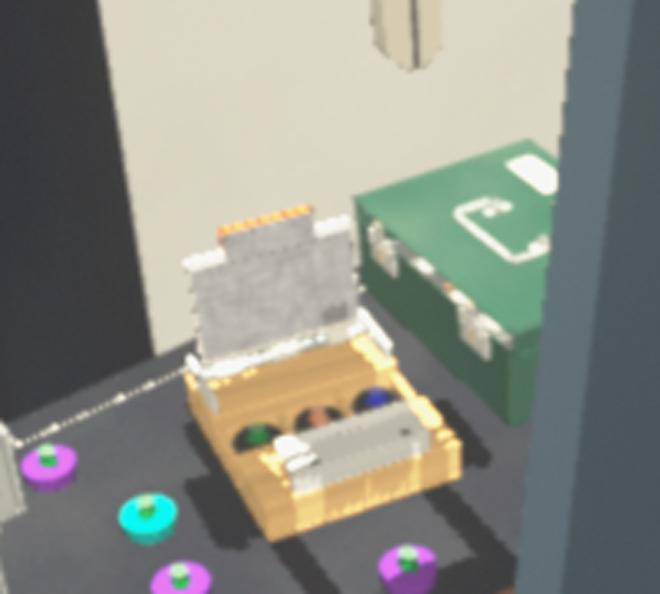

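View pics/w2.png

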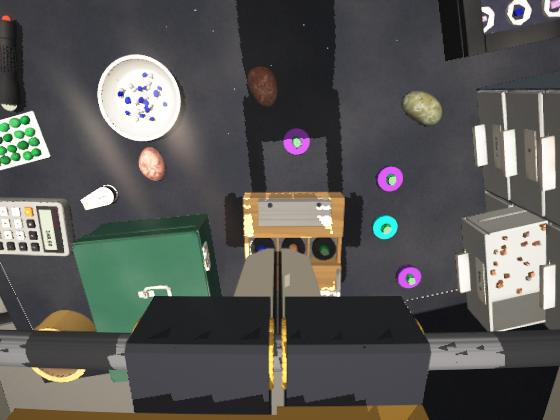

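>>> {"fn": "apply_moves", "kwargs": {
  "moves": [
    {"grip": 1, "travel": [3.7, -0.4, 0], "rot": [0, 0, 0]},
    {"grip": 1, "travel": [7.4, -0.9, 0], "rot": [0, 0, 0]},
    {"grip": 1, "travel": [11.1, -1.4, 0], "rot": [0, 0, 0]},
    {"grip": 1, "travel": [14.8, -1.8, 0], "rot": [0, 0, 0]},
    {"grip": 1, "travel": [18.4, -2.2, 0], "rot": [0, 0, 0]},
    {"grip": 1, "travel": [21.9, -2.7, 0], "rot": [0, 0, 0]},
    {"grip": 1, "travel": [21.9, -2.7, 0], "rot": [0, 0, 0]},
    {"grip": 1, "travel": [21.9, -2.7, -4], "rot": [0, 0, 0]},
    {"grip": 1, "travel": [21.9, -2.7, -8], "rot": [0, 0, 0]},
    {"grip": 1, "travel": [21.9, -2.7, -12], "rot": [0, 0, 0]}
  ]
}}

```text
t: 2.52
tcp_pos: [0.6006, 0.0307, 0.1981]
eef_rot: [-0.703, 0.078, -0.08, 0.703]
ft_force: [0.5, -0.3, -0.7]
grip_width: 0.004
```

```bash
python3 - <<'E'
from h import *
s=r.get_state();print(s['tcp_pos'],s['grip_width'],s['ft_force'])
im,p=snap('scene','s2');c=im[100:280,140:340,::-1]; cv2.imwrite('pics/s2z.png',cv2.resize(c,None,fx=3.3,fy=3.3,interpolation=cv2.INTER_CUBIC))
s=r.get_state();print(s['tcp_pos'],s['grip_width'],s['ft_force'])
im,p=snap('wrist','w2')
s=r.get_state();print(s['tcp_pos'],s['grip_width'],s['ft_force'])
E
```

```text
[0.60063519 0.03072148 0.19810672] 0.004125588920297124 [ 0.4713782  -0.25556265 -0.68308329]
[0.59513102 0.03133987 0.18843154] 0.003854037373774734 [-3.45799962  1.23539782 -6.63992064]
[0.59539779 0.03116379 0.19192271] 0.0038781305164424175 [0.74881119 0.42025226 0.07126537]
```

View pics/s2z.png

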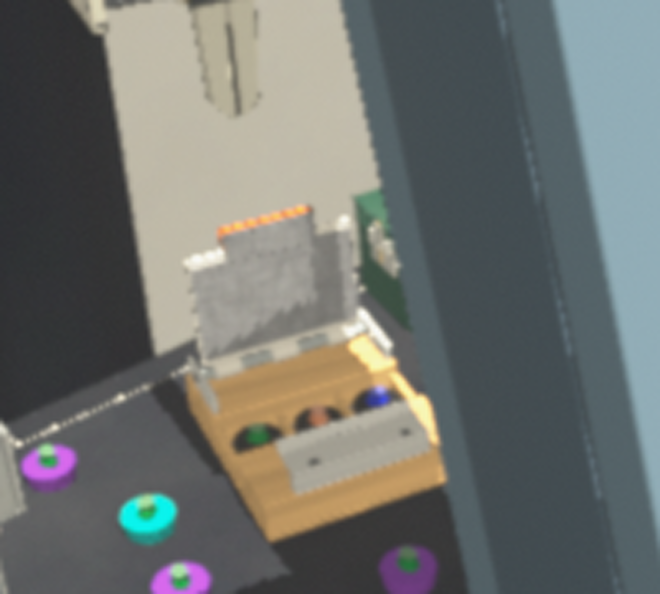

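View pics/w2.png

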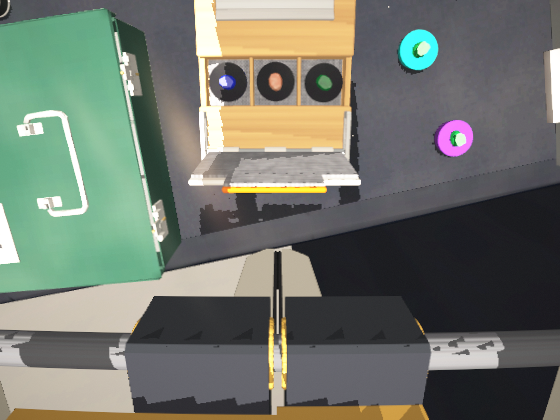

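```bash
cat >> h.py <<'E'
th=np.radians(-13); O=np.array([.5045,.0495])
ex=np.array([np.cos(th),np.sin(th)]);ey=np.array([-ex[1],ex[0]])
def case(P): q=np.asarray(P)[:2]-O; return np.array([q@ex,q@ey,P[2]]).round(4)
E
python3 - <<'E'
from h import *
_,p=load('w2'); _,ps=load('s2')
T=lambda a,b:(140+a/3.3,100+b/3.3)
for n,a,b in [('tL',(325,190),(218,234)),('tR',(224,190),(308,209)),('pL',(359,183),(184,264)),('pR',(190,183),(348,218))]:
    P,e=tri(p,a,ps,T(*b)); print(n,case(P),round(e,4))
E
```

```text
tL [0.0685 0.0317 0.1309] 0.0004
tR [ 0.0688 -0.0303  0.1316] 0.0009
pL [0.0673 0.0561 0.1164] 0.0002
pR [ 0.0671 -0.0555  0.1181] 0.0014
```

>>> {"fn": "apply_moves", "kwargs": {
  "moves": [
    {"grip": 1, "travel": [0, 0, -3.5], "rot": [0, 0, 0]},
    {"grip": 1, "travel": [0, 0, -7], "rot": [0, 0, 0]},
    {"grip": 1, "travel": [0, 0, -10.5], "rot": [0, 0, 0]},
    {"grip": 1, "travel": [0, 0, -10.5], "rot": [0, 0, 0]},
    {"grip": 1, "travel": [0, 0, -10.5], "rot": [0, 0, 0]},
    {"grip": 1, "travel": [0, 0, -10.5], "rot": [0, 0, 0]}
  ]
}}

```text
t: 3.12
tcp_pos: [0.603, 0.0291, 0.0972]
eef_rot: [0.703, -0.078, 0.081, -0.703]
ft_force: [0.7, -0.2, 0.4]
grip_width: 0.004
```

```bash
python3 - <<'E'
from h import *
s=r.get_state();print(case(s['tcp_pos']),s['tcp_pos'],s['ft_force'],s['joint_pos'])
print(Rot.from_quat(s['eef_rot']).as_matrix().round(3))
im,p=snap('wrist','w3')
im,p=snap('scene','s3')
s=r.get_state();print(case(s['tcp_pos']),s['ft_force'])
c=im[100:280,140:340,::-1]; cv2.imwrite('pics/s3z.png',cv2.resize(c,None,fx=3.3,fy=3.3,interpolation=cv2.INTER_CUBIC))
E
```

```text
[0.1006 0.0023 0.0972] [0.60303094 0.02908396 0.09717542] [ 0.74554664 -0.21419796  0.40808111] [-1.36397454e-01  4.52597737e-01  1.56486104e+00  3.30761318e-05
  1.11958729e+00 -1.48100150e+00]
[[ 0.975  0.005  0.224]
 [-0.224 -0.001  0.975]
 [ 0.005 -1.     0.   ]]
[0.101  0.002  0.0974] [-0.15025373 -0.2066106   0.12859022]
```

View pics/w3.png

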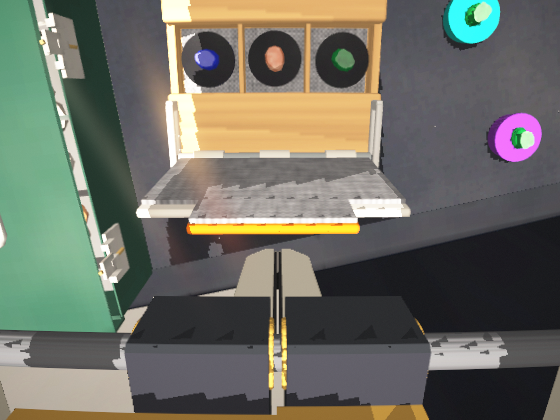

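View pics/s3z.png

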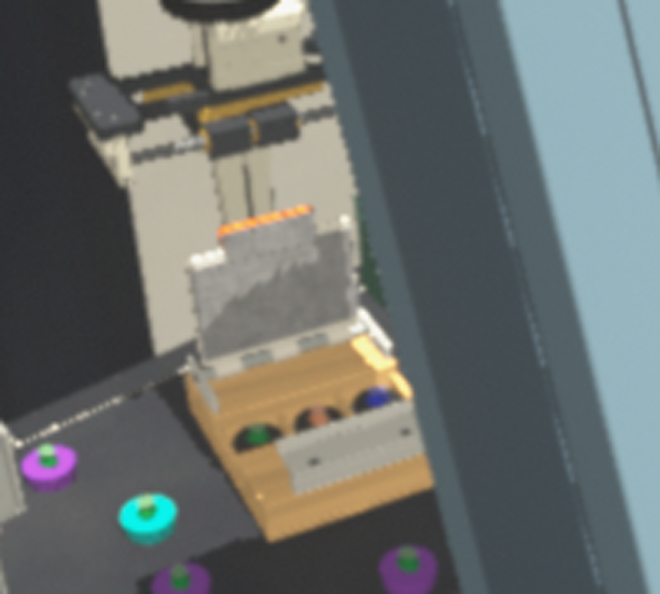

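>>> {"fn": "apply_moves", "kwargs": {
  "moves": [
    {"grip": 1, "travel": [-1.0, 0.23, -0.5], "rot": [0, 0, 0]},
    {"grip": 1, "travel": [-1.7, 0.4, -0.9], "rot": [0, 0, 0]},
    {"grip": 1, "travel": [-2.4, 0.55, -0.9], "rot": [0, 0, 0]},
    {"grip": 1, "travel": [-3.1, 0.7, -0.9], "rot": [0, 0, 0]},
    {"grip": 1, "travel": [-3.7, 0.85, -1.0], "rot": [0, 0, 0]},
    {"grip": 1, "travel": [-4.4, 1.0, -1.05], "rot": [0, 0, 0]},
    {"grip": 1, "travel": [-5.0, 1.15, -1.25], "rot": [0, 0, 0]},
    {"grip": 1, "travel": [-5.6, 1.3, -1.5], "rot": [0, 0, 0]},
    {"grip": 1, "travel": [-5.6, 1.3, -1.5], "rot": [0, 0, 0]}
  ]
}}

```text
t: 3.97
tcp_pos: [0.5433, 0.0421, 0.0781]
eef_rot: [-0.703, 0.081, -0.079, 0.703]
ft_force: [-1.2, -0.3, -0.7]
grip_width: 0.004
```

```bash
cat > look.py <<'E'
import sys
from h import *
k=sys.argv[1]
s=r.get_state();print(case(s['tcp_pos']),s['ft_force'].round(2))
im,p=snap('wrist','w'+k)
im2,p=snap('scene','s'+k)
s=r.get_state();print(case(s['tcp_pos']),s['ft_force'].round(2))
c=im2[130:270,170:310,::-1]; a=cv2.resize(c,(420,420),interpolation=cv2.INTER_CUBIC)
b=im[:,:,::-1][:, 90:470]
cv2.imwrite(f'pics/v{k}.png',np.hstack([a,b]))
E
python3 look.py 4
```

```text
[0.0395 0.0015 0.0781] [-1.15 -0.27 -0.74]
[0.0408 0.0015 0.0785] [-0.24  0.18 -0.36]
```

View pics/v4.png

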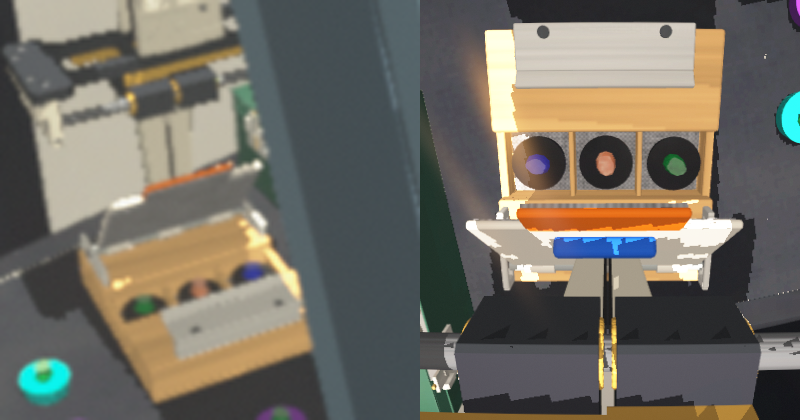

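>>> {"fn": "apply_moves", "kwargs": {
  "moves": [
    {"grip": 1, "travel": [-0.8, 0.2, -0.5], "rot": [0, 0, 0]},
    {"grip": 1, "travel": [-1.2, 0.28, -1.0], "rot": [0, 0, 0]},
    {"grip": 1, "travel": [-1.65, 0.38, -1.5], "rot": [0, 0, 0]},
    {"grip": 1, "travel": [-2.0, 0.45, -2.1], "rot": [0, 0, 0]},
    {"grip": 1, "travel": [-2.2, 0.5, -2.7], "rot": [0, 0, 0]},
    {"grip": 1, "travel": [-2.4, 0.55, -3.2], "rot": [0, 0, 0]},
    {"grip": 1, "travel": [-2.4, 0.55, -3.6], "rot": [0, 0, 0]},
    {"grip": 1, "travel": [-2.4, 0.55, -3.6], "rot": [0, 0, 0]}
  ]
}}

```text
t: 4.73
tcp_pos: [0.52, 0.0474, 0.0415]
eef_rot: [-0.703, 0.081, -0.079, 0.703]
ft_force: [-0.2, 1.2, 1.0]
grip_width: 0.007
```

```bash
python3 look.py 5
```

```text
[0.0156 0.0014 0.0415] [-0.19  1.24  0.99]
[0.016  0.0014 0.0423] [-0.47  0.33  0.61]
```

View pics/v5.png

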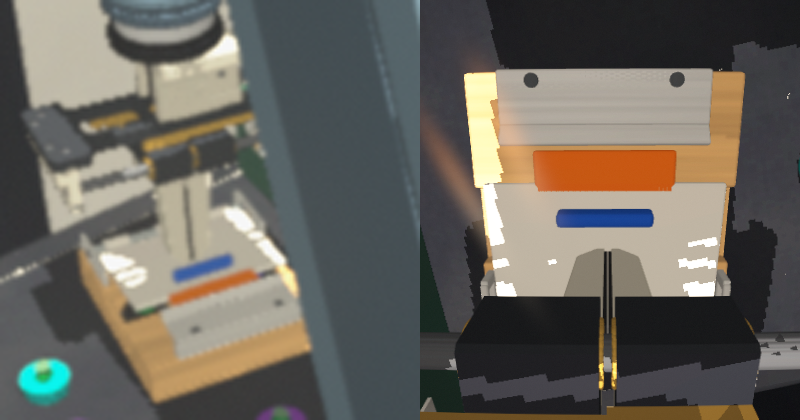

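>>> {"fn": "apply_moves", "kwargs": {
  "moves": [
    {"grip": 1, "travel": [0, 0, -0.3], "rot": [0, 0, 0]},
    {"grip": 1, "travel": [0, 0, -0.5], "rot": [0, 0, 0]},
    {"grip": 1, "travel": [0, 0, -0.6], "rot": [0, 0, 0]},
    {"grip": 1, "travel": [0, 0, -0.6], "rot": [0, 0, 0]},
    {"grip": 1, "travel": [0, 0, -0.6], "rot": [0, 0, 0]}
  ]
}}

```text
t: 5.25
tcp_pos: [0.5211, 0.0472, 0.0378]
eef_rot: [0.703, -0.08, 0.08, -0.703]
ft_force: [-4.1, 0.3, 12.4]
grip_width: 0.004
```

```bash
python3 -c "
from h import *
s=r.get_state();print(case(s['tcp_pos']),s['ft_force'].round(2))"
```

```text
[0.0167 0.0015 0.0378] [-4.13  0.34 12.45]
```

>>> {"fn": "apply_moves", "kwargs": {
  "moves": [
    {"grip": 1, "travel": [-0.3, 0.07, 0.05], "rot": [0, 0, 0]},
    {"grip": 1, "travel": [-0.6, 0.14, 0.1], "rot": [0, 0, 0]},
    {"grip": 1, "travel": [-0.9, 0.21, 0.1], "rot": [0, 0, 0]},
    {"grip": 1, "travel": [-1.2, 0.28, 0.1], "rot": [0, 0, 0]},
    {"grip": 1, "travel": [-1.5, 0.34, 0.1], "rot": [0, 0, 0]},
    {"grip": 1, "travel": [-1.7, 0.39, 0.1], "rot": [0, 0, 0]},
    {"grip": 1, "travel": [-1.7, 0.39, 0.1], "rot": [0, 0, 0]}
  ]
}}

```text
t: 5.83
tcp_pos: [0.5051, 0.0509, 0.0381]
eef_rot: [0.703, -0.079, 0.081, -0.703]
ft_force: [4.5, -0.8, 3.7]
grip_width: 0.008
```

```bash
python3 look.py 6
```

```text
[0.0003 0.0015 0.0381] [ 4.46 -0.78  3.73]
[0.0002 0.0015 0.0381] [ 5.52 -0.68  2.77]
```

View pics/v6.png

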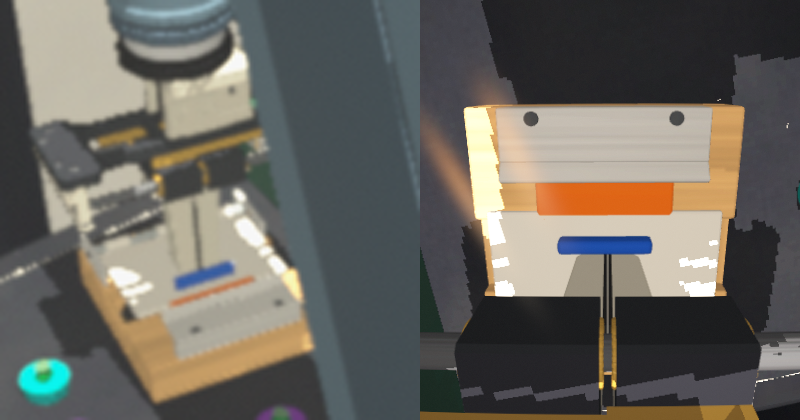

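>>> {"fn": "apply_moves", "kwargs": {
  "moves": [
    {"grip": 1, "travel": [0, 0, -0.2], "rot": [0, 0, 0]},
    {"grip": 1, "travel": [-0.3, 0.07, -0.2], "rot": [0, 0, 0]},
    {"grip": 1, "travel": [-0.6, 0.14, -0.2], "rot": [0, 0, 0]},
    {"grip": 1, "travel": [-0.9, 0.21, -0.2], "rot": [0, 0, 0]},
    {"grip": 1, "travel": [-1.2, 0.28, -0.2], "rot": [0, 0, 0]},
    {"grip": 1, "travel": [-1.5, 0.34, -0.2], "rot": [0, 0, 0]},
    {"grip": 1, "travel": [-1.5, 0.34, -0.2], "rot": [0, 0, 0]}
  ]
}}

```text
t: 6.52
tcp_pos: [0.4916, 0.054, 0.0374]
eef_rot: [0.703, -0.078, 0.082, -0.702]
ft_force: [4.4, -1.3, 12.9]
grip_width: 0.004
```

```bash
python3 look.py 7
```

```text
[-0.0136  0.0015  0.0374] [ 4.39 -1.34 12.95]
[-0.0136  0.0015  0.0374] [ 5.   -1.39 12.84]
```

View pics/v7.png

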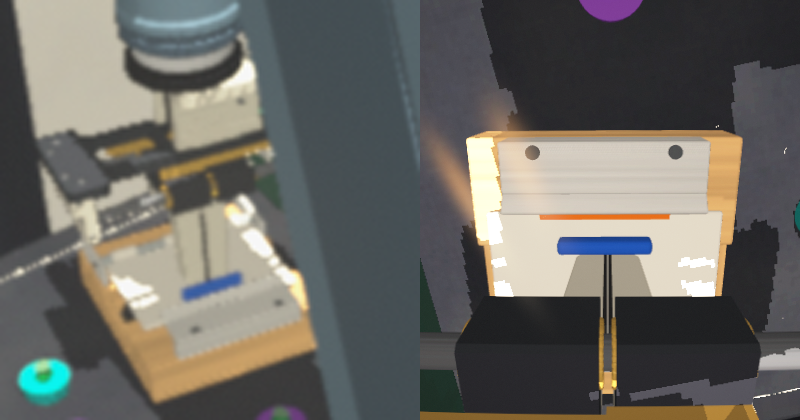

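>>> {"fn": "apply_moves", "kwargs": {
  "moves": [
    {"grip": 1, "travel": [-0.3, 0.07, 0.05], "rot": [0, 0, 0]},
    {"grip": 1, "travel": [-0.6, 0.14, 0.05], "rot": [0, 0, 0]},
    {"grip": 1, "travel": [-0.8, 0.18, 0.05], "rot": [0, 0, 0]},
    {"grip": 1, "travel": [-1.0, 0.23, 0.05], "rot": [0, 0, 0]},
    {"grip": 1, "travel": [-1.0, 0.23, 0.05], "rot": [0, 0, 0]}
  ]
}}

```text
t: 7.03
tcp_pos: [0.4853, 0.0555, 0.0382]
eef_rot: [0.703, -0.076, 0.085, -0.702]
ft_force: [13.7, -3.2, 2.1]
grip_width: 0.006
```

```bash
python3 look.py 8; python3 - <<'E'
from h import *
im,p=load('w8')
hsv=cv2.cvtColor(im,cv2.COLOR_RGB2HSV); m=cv2.inRange(hsv,(105,120,60),(125,255,255))
n,l,st,c=cv2.connectedComponentsWithStats(m); i=1+st[1:,4].argmax(); x,y,w,h=st[i][:4]; print(st[i])
print('rib front top',case(onz(p,x+w/2,y,.0465)),'rib back',case(onz(p,x+w/2,y+h,.0465)))
E
```

```text
[-0.02    0.0015  0.0382] [13.71 -3.23  2.08]
[-0.02    0.0015  0.0381] [13.65 -3.52  1.7 ]
[ 228  237   94   18 1594]
rib front top [-0.0383  0.0002  0.0465] rib back [-0.0293  0.0002  0.0465]
```

View pics/v8.png

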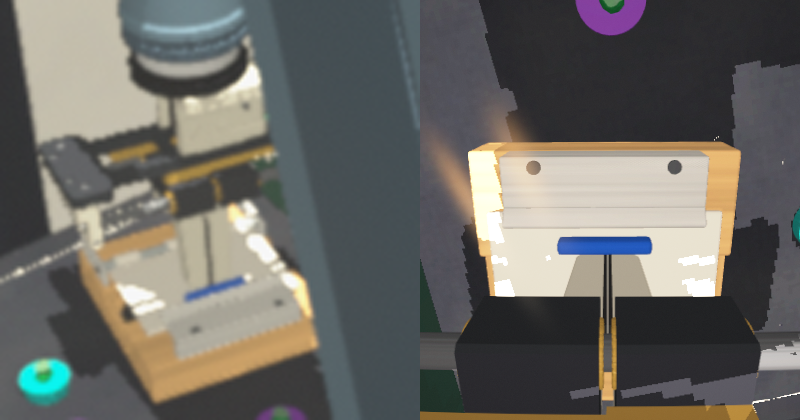

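>>> {"fn": "apply_moves", "kwargs": {
  "moves": [
    {"grip": 1, "travel": [0.3, -0.07, 0.15], "rot": [0, 0, 0]},
    {"grip": 1, "travel": [0.6, -0.14, 0.6], "rot": [0, 0, 0]},
    {"grip": 1, "travel": [0.8, -0.18, 1.5], "rot": [0, 0, 0]},
    {"grip": 1, "travel": [0.8, -0.18, 4], "rot": [0, 0, 0]},
    {"grip": 1, "travel": [0.8, -0.18, 8], "rot": [0, 0, 0]},
    {"grip": 1, "travel": [0.8, -0.18, 12], "rot": [0, 0, 0]},
    {"grip": 1, "travel": [-3, 0.5, 14], "rot": [0, 0, 0]},
    {"grip": 1, "travel": [-6, 1, 15], "rot": [0, 0, 0]},
    {"grip": 1, "travel": [-9, 1.5, 15], "rot": [0, 0, 0]},
    {"grip": 1, "travel": [-9, 1.5, 15], "rot": [0, 0, 0]}
  ]
}}

```text
t: 7.97
tcp_pos: [0.3817, 0.0734, 0.1856]
eef_rot: [-0.703, 0.082, -0.077, 0.703]
ft_force: [-0.1, 0.6, -0.4]
grip_width: 0.01
```

```bash
python3 look.py 9; python3 - <<'E'
from h import *
im,p=load('w9')
cv2.imwrite('pics/w9z.png',cv2.resize(im[120:330,180:420,::-1],None,fx=2.5,fy=2.5,interpolation=cv2.INTER_CUBIC))
hsv=cv2.cvtColor(im,cv2.COLOR_RGB2HSV); m=cv2.inRange(hsv,(105,120,60),(125,255,255))
n,l,st,c=cv2.connectedComponentsWithStats(m)
for i in range(1,n):
  if st[i,4]>60:
    x,y,w,h=st[i][:4]; print(st[i],case(onz(p,x+w/2,y+h/2,.0465)))
o=cv2.inRange(hsv,(5,200,120),(14,255,255)); print(o.sum()/255)
im,_=snap('top','t9');cv2.imwrite('pics/t9z.png',im[:,:,::-1])
E
```

```text
[-0.1251 -0.0044  0.1856] [-0.07  0.63 -0.37]
[-0.1198 -0.0042  0.186 ] [0.51 0.52 0.21]
[ 53 104   9  10  65] [-0.1956 -0.1836  0.0465]
0.0
```

View pics/v9.png

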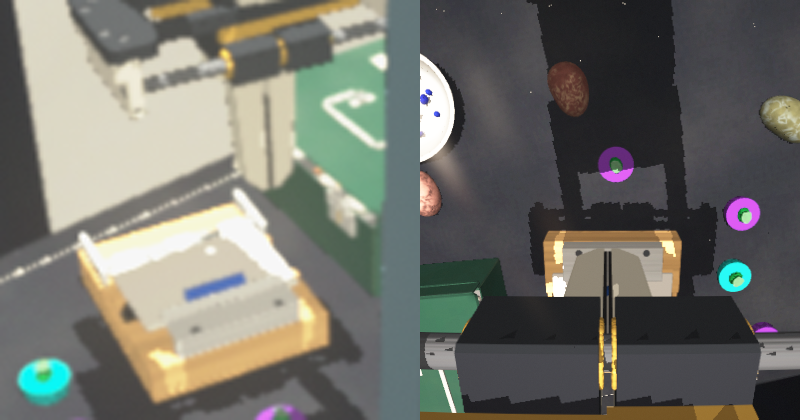

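View pics/t9z.png

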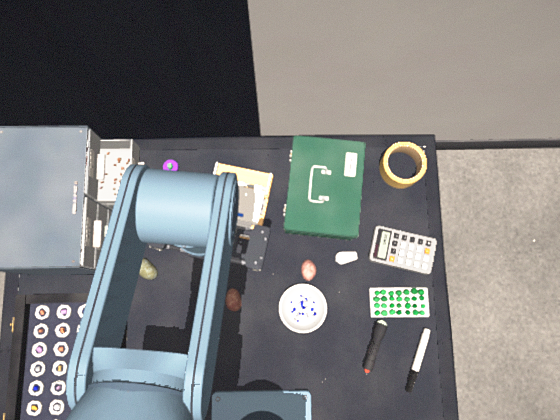

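```bash
python3 - <<'E'
from h import *
im,p=load('s9')
hsv=cv2.cvtColor(im,cv2.COLOR_RGB2HSV); m=cv2.inRange(hsv,(105,130,60),(125,255,255)); m[:,:220]=0;m[:210]=0;m[245:]=0;m[:,270:]=0
n,l,st,c=cv2.connectedComponentsWithStats(m); i=1+st[1:,4].argmax()
print(st[i],c[i],'rib',case(onz(p,*c[i],.043)),'expected -0.032 when fully forward')
s=r.get_state();print(s['t'],s['ft_force'].round(2),r.sign_off())
E
```

```text
[234 223  16   6  21] [241.14285714 225.14285714] rib [-0.0288 -0.0005  0.043 ] expected -0.032 when fully forward
the job is handed in; nothing more can be done
8.1167 [-0.11 -0.46 -0.46] None
```

The gem jar case is closed: the flap lies flat, the orange tongue is tucked under the metal lip, and the job is handed in at about 8.1 s.

- **How it was done:** I folded the flap over from outside with the shut fingertips. I held it down at about 2–13 N while pushing the blue rib towards the lip until the resistance rose to about 14 N at the forward stop. Then I backed off and lifted clear.
- **Last checks:** the final scene picture shows the flap flat and staying down after release, with no orange tongue visible. The force on the tool was near zero.
- **Small disagreement:** the rib measured at case x of about -29 mm, where -32 mm is expected fully forward. That came from a small, coarse patch of pixels. The finger position, -20 mm against the predicted -21 mm, and the force at the stop both indicate the flap was fully forward. Even at -29 mm the tongue would be about 7 mm under the plate.
- **Bystanders and jars:** the loupe, pink stone and calculator look unmoved in the last overhead picture, where the arm hides part of the left side. The jars were in their wells when last seen, before the flap covered them.

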